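Put the drying filter basket back in the brew jar and lock it

ROBOT

A 7-joint arm with a two-finger parallel gripper is mounted at the origin on the work surface. World frame = base frame: x ahead of the robot, y to its left, z up, the work surface at z = 0. Lengths are in m, angles in rad, forces in N, time in s.
With the tool pointing down it reaches from about 0.4 to 0.85 m from the base axis. Payload 10.4 kg.
Tool frame: the origin (TCP) lies between the finger pads; the fingertips stand 8 mm ahead of it and the grasp point (between the pads) lies 11 mm behind it; z points along the fingers, y is the direction in which the jaws open and shut (so a half turn about z gives the same grasp; the last joint's range is limited). The gripper opens to 85 mm and grips with 20 to 120 N. Pads are 22 mm wide; open, the fingers measure 114 mm over their backs; the gripper's body (76 mm by 85 mm) begins 54 mm behind the grasp point. The pads swing forward as they close: fully open they stand 13 mm farther back than shut.
Start: joints at [1.201, 0.332, -0.065, 1.46, 0.022, 1.35, -0.088], TCP at [0.212, -0.588, 0.239] pointing down, gripper open.
Joint ranges: [-2.6, 2.6], [-0.5, 2.12], [-1.47, 1.34], [0.16, 2.42], [-1.27, 4.41], [0.06, 2.06], [-2.6, 2.6]. Speed limits (rad/s): [2.22, 2.22, 2.79, 2.79, 3.14, 3.14, 3.14].

INTERFACE

Orientations are given as a unit quaternion [x, y, z, w].
In Python, from workcell import manip, camera, camera_params, trace, place_of gives the robot as it stands. The module is installed in compiled form; this text tells all that it offers.
- The arm moves only by the tool move_arm, never from a script. Its argument "steps" is a list of rows, each an object with "offset": the shift along the tool's x, y, z scaled (see below), a list of three; "delta_rot": the turn, a rotation vector about the tool's x, y, z scaled (see below), a list of three. In form: [{"offset": [dx, dy, dz], "delta_rot": [wx, wy, wz]}, ...]. A call has 1 to 20 rows; each row is the pose to reach, as a shift and turn from the pose commanded when the call began, along the tool's axes at that moment; what a row does not reach only later rows make up. The controller multiplies each number of a shift by 0.15 m and each number of a turn by 90 degrees. A row lasts 1/12 s, in which the tool goes at most 41.7 mm and 7.16 degrees, less where a joint would pass 70% of its speed; a pose out of reach is approached as far as the arm can. A call with a number of a shift or a turn outside -1 to 1 is refused whole. A call with a gripper value outside its range is refused whole. "hand" is the gripper's target within -1 to 1 (fully open at 1, half-way at 0, shut at -1), set as the call begins (left out, the last holds). The fingers move at their own pace and stop on an object; "squeeze" is the grip in N (left out, the last holds). Time passes only in rows, so rows that repeat a pose let the fingers close. It gives the time, the measured TCP pose, the force and the opening at its end, in the units of the state.
- manip.get_obs(): the state, without advancing time (a new reading comes with each control period).
- camera(name): name is "side" or "top"; returns the picture (400x640x3 uint8, red, green, blue); there is no depth.
- camera_params(name): a dict with "fovy" (degrees; the focal length in pixels is half the picture's height over the tangent of half this angle, whatever the lens; pixels are square), "cx", "cy" (the principal point, pixels), "world_from_camera" (4x4, takes a point from camera to world coordinates). Camera axes: x right, y down, z forward; pixel columns grow to the right and rows downward; lengths in m; the calibration is good to about 2 mm. A picture is of the moment at which its call begins. camera_params takes no time and is no camera call.
- manip.hand_in(): hands the job in, once; it reports no verdict.
Trained networks look in the newest picture that a camera, given by its name, has taken for a name from the list of things; names that differ only in an ending like _2 or _b are one class to them, and where a whole thing is asked for, a point or a joint stands for the part that bears it (a point fixed in the world has none). Each returns a list of dicts, best first, with "p" (0 to 1); they miss things now and then, are a little off and sometimes report something else, mostly with a low value. They report only what shows in the picture. A call takes as long as a camera call. They do not tell look-alikes from the thing itself.
- trace(camera, label): "mask" (400x640 bool, what is visible of it) and "extent" ([left, top, right, bottom] in pixels, round what is visible of it).
- place_of(camera, label): "uv" ([column, row] in pixels: a listed point, or the origin of a listed thing).
The state is a dict: "clock": time; "joint_pos": joint angles; "joint_velocities": joint speeds; "tau": joint torques, N m; "position": TCP position; "ee_rot": TCP orientation; "ft_force": force on the tool from outside, world axes, zero at the start; "torque": the same for the moment, N m; "grip_width": opening from 0.0 (shut) to 1.0 (fully open).
Only numpy, scipy, OpenCV 4.12 (cv2) and the standard library are available. Lean on these libraries where they do the work, as an engineer would, in place of code of your own. Each camera call takes 0.05 s, during which the arm holds its last target.

TASK

Lift the steel filter basket by its knob past the upturned tip of the drying hook without straining the hook, and lower it gently (no dropping) into the neck of the brew jar, its two ears passing between the claws of the copper ring, until its flange sits flat. Then turn the ring clockwise (from above) by its wooden post, about a quarter turn, until it clicks to its stop with the claws over the ears. Leave the mug, canister and sugar bowl where they stand.

Things in the scene. Friction and masses are not known exactly. Their poses are not given: they have to be found in the camera images.
- stand: Dark steel drying stand, fixed. Origin on the counter below the hook's seat. Foot plate 130 x 120 x 12 mm; post 16 x 20 mm, 186 mm high, 78 mm to its +x. From the post top a level steel strip 20 mm wide, 4 mm thick runs to the stand's -x; the basket's arch bar lies across it, over the origin, behind the upturned tip. The basket leaves towards the stand's -x.
- hook_seat (a point): Point on the strip's upper side where the arch bar rests, 190 mm above the counter. Raising the basket 35 to 45 mm clears the tip (26 mm); at about 55 mm its flange meets the strip from below.
- hook_tip (a point): Top of the hook's upturned tip plate (4 mm thick, 20 mm wide): 22 mm to the stand's -x of the seat and 26 mm above the strip (216 mm above the counter).
- basket: Loose steel filter basket, about 0.3 kg; origin at the centre of its underside. Cup 70 mm tall, 60 mm wide (52 at the bottom). Above it an arch of 8 mm bar in its y-z plane: uprights at y +-36 mm, underside of the top bar 130 mm up. It hangs by that bar and can swing about it. A half turn about z makes no difference.
- basket_flange (a point): Centre of the underside of the basket's flange, 70 mm above the basket's underside. Flange 82 mm in diameter, 3 mm thick; two brass ears, 20 mm wide, stick out along its +y and -y to 50 mm from the axis (in line with the arch).
- basket_knob (a point): Grasp point on the axis of the basket's upright round wooden knob above the arch: 26 mm diameter, 45 mm tall (145 to 190 mm above the basket's underside); this point is 170 mm above the underside. y runs along the arch. As it hangs, the hook's tip ends 14 mm below this height, 22 mm to the stand's -x: fingers closing along y are clear of it.
- jar_mouth (a point): Centre of the upper rim of the open white neck of a squat glass jar (120 mm wide), fixed; rim 112 mm above the counter, z up. Bore 65 mm, deep enough for the basket. Seated, the flange's underside lies on this rim (basket's underside 70 mm below it, knob point 100 mm above it) and the ears point along this point's +y and -y.
- ring (a joint): Angle (rad) of the copper locking ring round the jar's neck, 0 (open) to the stop at 1.571 (locked), growing clockwise from above; starts at 0 to 0.25. Light friction (0.1 N m), stays where left; a sprung click from about 1.27 to 1.47 takes a few newtons at the knob. Ring 120 mm outside, 108 inside, top 10 mm above the rim. Two claws, see ring_center.
- ring_center (a point): Point on the jar's axis, 10 mm above the rim, level with the ring's top; turns with the ring. Two claws, 32 mm wide, reach in from the ring along this point's +x and -x to 44 mm from the axis, 6 to 10 mm above the rim. At joint 0 they lie along jar_mouth's x axis, at 1.571 along its y axis, over the ears.
- ring_knob (a point): Grip point of the ring's upright round wooden post: 18 mm diameter, top 17 mm above this point, clear for 30 mm below. 95 mm from the jar's axis, 43 mm above the rim; swings with the ring. At joint 0 it lies half-way between jar_mouth's -x and -y, at 1.571 half-way between its -x and +y. Pinch it from above and follow the arc; it may turn in the fingers.
- mug_mid (a point): white mug, 80 mm diameter, 90 mm tall, loose bystander; point half-way up on its axis.
- canister_mid (a point): blue canister with wooden cap, 72 mm diameter, 100 mm tall, loose bystander; point half-way up.
- sugar_mid (a point): terracotta sugar bowl, 90 mm diameter, 55 mm tall, loose bystander; point half-way up.
Things that resemble listed ones, but are neither listed nor needed, are in the scene too. What is shaped like the basket but blue is not meant. What is shaped like the stand but purple is not meant.

How it is judged:
By the outcome, as a careful person would: the job done as asked, in the order asked, and still so for the second after the job is handed in, with the robot touching nothing.
It also fails if it takes over 61 s, if anything falls off the work surface, if the arm or the gripper's body presses on something with over 40 N, if the wrist force passes 120 N, or if a joint passes its speed limit or range.

## Working session

There is one attempt and no reset: what is moved stays moved. The work goes in short steps, Python scripts to look and compute and a tool call to move; the robot and the scene stay as the last step left them, time stands still between calls to the robot, and variables do not carry over. Pictures are saved under pics/ and viewed, and the job is handed in when it is done.

Besides the shell and the picture viewer there is one more tool, called after "Emit:" by a JSON object that holds its "name" and its "arguments". move_arm: Moves the arm, as the interface text tells. Its arguments: {"type":"object","properties":{"steps":{"type":"array"},"hand":{"type":"number"},"squeeze":{"type":"number"}},"required":["steps"]}

```bash
mkdir -p pics; python3 - <<'E'
from workcell import manip, camera, camera_params, trace, place_of
import cv2
o=manip.get_obs();print(o)
for c in ["side","top"]:
    im=camera(c);cv2.imwrite(f"pics/{c}0.png",im[:,:,::-1]);p=camera_params(c);print(c,p)
E
```

```text
{'clock': 0.0, 'joint_pos': array([ 1.20139431,  0.33288452, -0.06466782,  1.46095668,  0.02166236,
        1.34990291, -0.08849833]), 'joint_velocities': array([-0.00175719, -0.00058237,  0.00067961, -0.00015448, -0.00056013,
        0.00096671, -0.0010508 ]), 'tau': array([-1.09022028e-03, -6.25443578e+01,  4.85114101e-02, -3.91606092e+01,
        1.62664888e-02,  9.79060162e-03, -1.97012122e-05]), 'position': array([ 0.21226438, -0.58745748,  0.23850063]), 'ee_rot': array([ 9.85002875e-01,  1.72536390e-01, -1.93536152e-04, -7.01493541e-04]), 'ft_force': array([-0.64493123,  0.30738198,  0.86921406]), 'torque': array([ 0.05527818,  0.02086386, -0.02473211]), 'grip_width': 1.0001586835781986}
side {'fovy': 52.78040569303353, 'cx': 319.67654316452257, 'cy': 193.4267816433437, 'world_from_camera': array([[-0.97054564, -0.13411262,  0.20013737,  0.38723278],
       [-0.24028044,  0.59921512, -0.76367961,  0.73344414],
       [-0.01750627, -0.78927502, -0.61379026,  0.82947108],
       [ 0.        ,  0.        ,  0.        ,  1.        ]])}
top {'fovy': 47.995300290486774, 'cx': 327.81779762019625, 'cy': 201.53917178056957, 'world_from_camera': array([[ 0.00287942, -0.99698201,  0.07757956,  0.47737307],
       [-0.99997714, -0.00334527, -0.0058755 , -0.05449217],
       [ 0.00611729, -0.07756086, -0.99696885,  1.3725189 ],
       [ 0.        ,  0.        ,  0.        ,  1.        ]])}
```

View pics/side0.png

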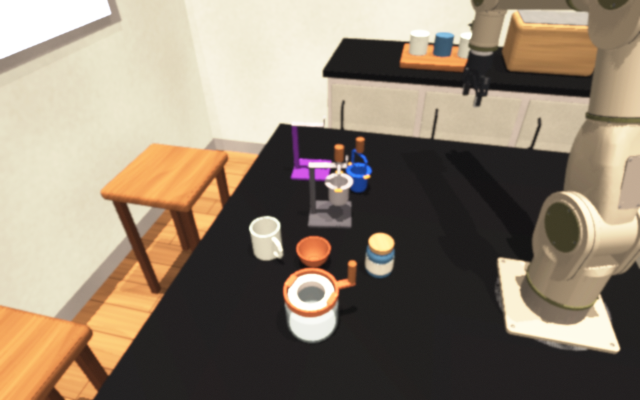

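View pics/top0.png

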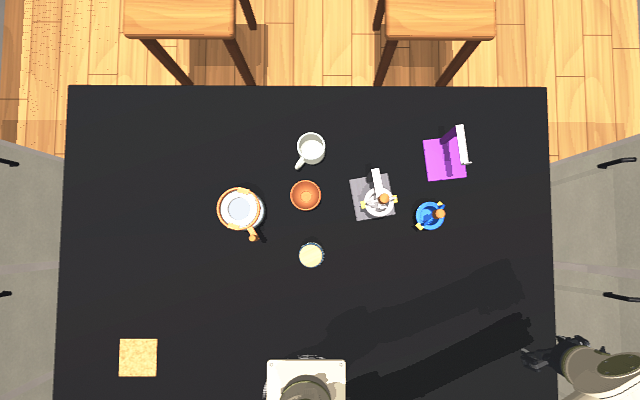

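```bash
cat > h.py <<'E'
import numpy as np, cv2
from workcell import manip, camera, camera_params, trace, place_of
P={c:camera_params(c) for c in("side","top")}
def ray(c,uv):
    p=P[c];f=200/np.tan(np.radians(p["fovy"]/2));T=p["world_from_camera"]
    d=T[:3,:3]@np.array([(uv[0]-p["cx"])/f,(uv[1]-p["cy"])/f,1.]);return T[:3,3],d
def atz(c,uv,z):
    o,d=ray(c,uv);return o+d*(z-o[2])/d[2]
def tri(u1,u2):
    A=[];b=[]
    for c,u in(("side",u1),("top",u2)):
        o,d=ray(c,u);d=d/np.linalg.norm(d);M=np.eye(3)-np.outer(d,d);A.append(M);b.append(M@o)
    x=np.linalg.lstsq(np.vstack(A),np.hstack(b),rcond=None)[0]
    return x
def proj(c,X):
    p=P[c];f=200/np.tan(np.radians(p["fovy"]/2));T=np.linalg.inv(p["world_from_camera"])
    q=T[:3,:3]@np.asarray(X)+T[:3,3];return np.array([p["cx"]+f*q[0]/q[2],p["cy"]+f*q[1]/q[2]])
E
python3 - <<'E'
from h import *
Z=dict(stand=0,hook_seat=.19,hook_tip=.216,basket=.064-.0+0,basket_flange=.134-.0,basket_knob=.234,jar_mouth=.112,ring_center=.122,ring_knob=.155,mug_mid=.045,canister_mid=.05,sugar_mid=.0275)
for l,z in Z.items():
    for c in("side","top"):
        for d in place_of(c,l)[:4]:
            print(l,c,round(d["p"],2),np.round(d["uv"],1),np.round(atz(c,d["uv"],z),4))
print(manip.get_obs()["clock"])
E
```

```text
stand side 0.89 [335.1 214.8] [ 0.5842 -0.2032 -0.    ]
stand side 0.61 [316.6 170.1] [ 0.7017 -0.4298  0.    ]
stand top 0.86 [373.1 206.7] [ 0.5688 -0.2014  0.    ]
stand top 0.64 [446.1 166.8] [ 0.693  -0.4275  0.    ]
stand top 0.18 [376.5 199.3] [ 0.5916 -0.2119  0.    ]
hook_seat side 0.86 [336.5 165.8] [ 0.5799 -0.1963  0.19  ]
hook_seat side 0.6 [316.9 126.7] [ 0.6904 -0.4068  0.19  ]
hook_seat side 0.27 [314.7 255.9] [0.5535 0.1531 0.19  ]
hook_seat top 0.89 [464.2 155.9] [ 0.6927 -0.4247  0.19  ]
hook_seat top 0.73 [381.8 200.8] [ 0.5718 -0.2041  0.19  ]
hook_tip side 0.58 [323.2 118.1] [ 0.6723 -0.421   0.216 ]
hook_tip side 0.55 [348.2 161.2] [ 0.5453 -0.1875  0.216 ]
hook_tip top 0.82 [465.3 164.7] [ 0.6648 -0.419   0.216 ]
hook_tip top 0.78 [381.1 210.8] [ 0.5439 -0.1988  0.216 ]
basket side 0.95 [353.8 187.8] [ 0.5391 -0.2704  0.064 ]
basket side 0.77 [337.1 198.3] [ 0.5793 -0.2071  0.064 ]
basket top 0.74 [375.7 202.1] [ 0.578  -0.2022  0.064 ]
basket top 0.67 [425.2 216. ] [ 0.5378 -0.3465  0.064 ]
basket_flange side 0.92 [339.4 178.4] [ 0.5746 -0.2146  0.134 ]
baske
[... 610 characters left out ...]
r side 0.59 [311.5 288.5] [0.5537 0.1871 0.122 ]
ring_knob side 0.92 [351.8 268.9] [0.4736 0.1406 0.155 ]
ring_knob side 0.47 [337.7 178.4] [ 0.5737 -0.1849  0.155 ]
ring_knob top 0.84 [253.7 237.1] [0.4752 0.1381 0.155 ]
ring_knob top 0.65 [237.7 207.8] [0.5543 0.1827 0.155 ]
mug_mid side 0.65 [268. 236.] [ 0.7376 -0.0224  0.045 ]
mug_mid top 0.6 [311.2 148.6] [ 0.7393 -0.0122  0.045 ]
canister_mid side 0.71 [383.3 254.3] [ 0.4155 -0.0199  0.05  ]
canister_mid side 0.56 [312.1 287.9] [0.5697 0.1294 0.05  ]
canister_mid top 0.86 [311.4 254.9] [ 0.4236 -0.0147  0.05  ]
sugar_mid side 0.83 [313.4 254.3] [0.6007 0.0007 0.0275]
sugar_mid top 0.73 [307.1 196.5] [ 5.97e-01 -1.00e-04  2.75e-02]
1.3
```

```bash
python3 - <<'E'
from h import *
a=cv2.imread("pics/top0.png");b=cv2.imread("pics/side0.png")
A=cv2.resize(a[150:250,330:460],(780,600),interpolation=cv2.INTER_CUBIC)
B=cv2.resize(b[120:240,280:400],(600,600),interpolation=cv2.INTER_CUBIC)
C=cv2.resize(a[170:250,200:280],(600,600),interpolation=cv2.INTER_CUBIC)
D=cv2.resize(b[250:350,270:370],(600,600),interpolation=cv2.INTER_CUBIC)
for n,i in zip("ABCD",(A,B,C,D)): cv2.imwrite(f"pics/c{n}.png",i)
E
```

```text
(no output)
```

View pics/cA.png

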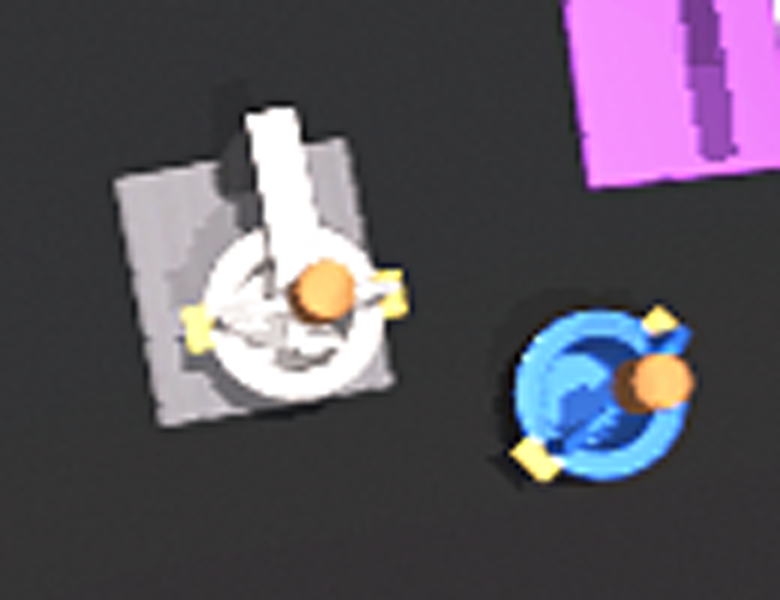

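View pics/cB.png

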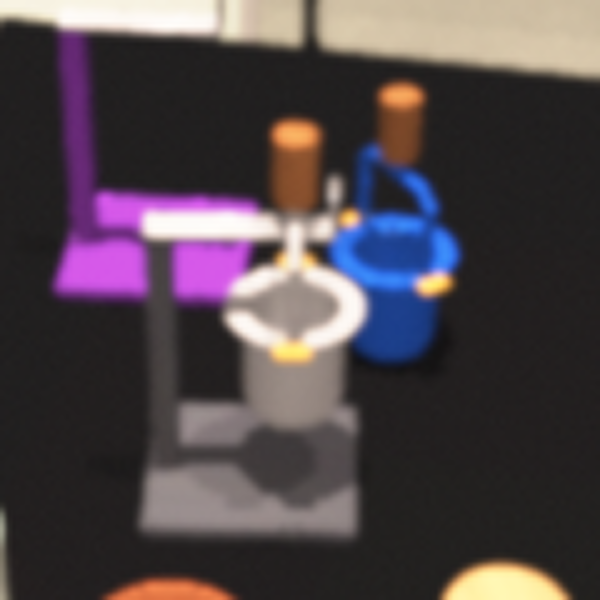

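View pics/cC.png

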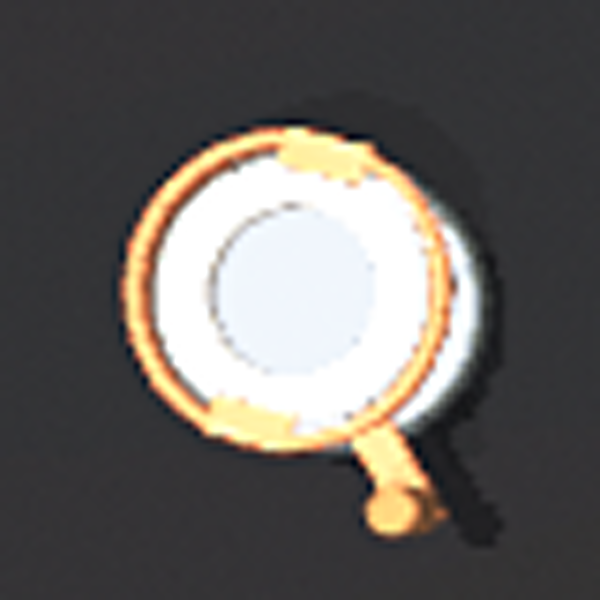

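View pics/cD.png

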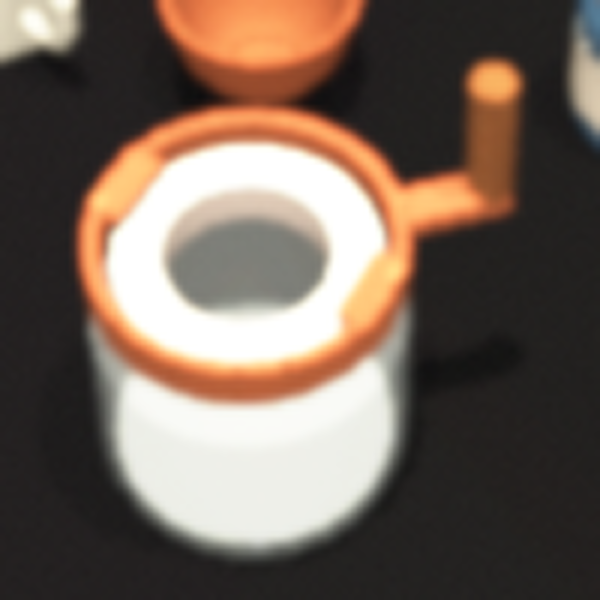

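```bash
python3 - <<'E'
from h import *
def up(x,y,s,ox,oy): return ((x+.5)/s-.5+ox,(y+.5)/s-.5+oy)
A=lambda x,y:up(x,y,6,330,150)
B=lambda x,y:up(x,y,5,280,120)
C=lambda x,y:up(x,y,7.5,200,170)
D=lambda x,y:up(x,y,6,270,250)
print("knob top tri",tri(B(297,133),A(326,288)),atz("top",A(326,288),.25),atz("side",B(297,133),.25))
e1,e2=atz("top",A(199,329),.1315),atz("top",A(392,293),.1315);print("ears",e1,e2,(e1+e2)/2,np.linalg.norm(e1-e2),np.degrees(np.arctan2(*(e1-e2)[[1,0]])))
e1,e2=atz("side",B(292,352),.1315),atz("side",B(297,258),.1315);print("ears side",e1,e2,(e1+e2)/2,np.linalg.norm(e1-e2),np.degrees(np.arctan2(*(e1-e2)[[1,0]])))
f=atz("top",A((205+387)/2,(225+402)/2),.1315);print("flange",f)
s1,s2=atz("top",A(272,112),.19),atz("top",A(293,275),.19);print("strip",s1,s2,np.degrees(np.arctan2(*(s1-s2)[[1,0]])))
# foot corners z .012
cs=[atz("top",A(*q),.012) for q in((115,180),(345,140),(395,385),(160,425))]
print("foot",np.mean(cs,0),[np.degrees(np.arctan2(*(cs[i]-cs[j])[[1,0]])) for i,j in((0,3),(1,2),(0,1),(3,2))])
print("ring c",atz("top",C(287.5,289.5),.120),atz("side",D(247,245),.118))
c1,c2=atz("top",C(325,158),.122),atz("top",C(252,418),.122);print("claws",c1,c2,np.linalg.norm(c1-c2),np.degrees(np.arctan2(*(c1-c2)[[1,0]])),(c1+c2)/2)
c1,c2=atz("side",D(127,188),.122),atz("side",D(374,293),.122);print("claws side",c1,c2,np.linalg.norm(c1-c2),np.degrees(np.arctan2(*(c1-c2)[[1,0]])),(c1+c2)/2)
print("bore top edge",atz("side",D(247,253),.112))
k=tri(D(495,82),C(392,511));print("rknob",k,atz("top",C(392,511),.172),atz("side",D(495,82),.172))
E
```

```text
knob top tri [ 0.574757   -0.20166437  0.25190918] [ 0.57515332 -0.20188058  0.25      ] [ 0.57514251 -0.20476745  0.25      ]
ears [ 0.56627145 -0.15861763  0.1315    ] [ 0.58325876 -0.24797086  0.1315    ] [ 0.57476511 -0.20329425  0.1315    ] 0.09095366224847137 100.76427897523972
ears side [ 0.56768234 -0.16181421  0.1315    ] [ 0.5840024  -0.25433984  0.1315    ] [ 0.57584237 -0.20807703  0.1315    ] 0.09395391240401745 100.00318059290754
flange [ 0.57360082 -0.20348554  0.1315    ]
strip [ 0.65853397 -0.18635827  0.19      ] [ 0.58608198 -0.1952401   0.19      ] 6.988969278833677
foot [ 0.5987849  -0.19649908  0.012     ] [np.float64(10.307320782863938), np.float64(11.056642963749743), np.float64(100.13113193264093), np.float64(99.82293480801832)]
ring c [0.55545127 0.18893134 0.12      ] [0.55494137 0.18949845 0.118     ]
claws [0.60444975 0.17549176 0.122     ] [0.50761847 0.20079471 0.122     ] 0.10008264837314199 -14.644477282383482 [0.55603411 0.18814323 0.122     ]
claws side [0.60445885 0.17713476 0.122     ] [0.50435094 0.20287176 0.122     ] 0.10336336728650754 -14.418067556101592 [0.55440489 0.19000326 0.122     ]
bore top edge [0.55541287 0.18845283 0.112     ]
rknob [0.47359698 0.14022704 0.17273402] [0.47360164 0.14034707 0.172     ] [0.47368652 0.13956324 0.172     ]
```

```bash
cat >> h.py <<'E'
from scipy.spatial.transform import Rotation as R
def goto(p,yaw,q0=None,p0=None):
    # tool pointing down, tool x axis at yaw(deg)
    o=manip.get_obs();p0=o["position"];r0=R.from_quat(o["ee_rot"])
    y=np.radians(yaw);rt=R.from_matrix(np.array([[np.cos(y),np.sin(y),0],[np.sin(y),-np.cos(y),0],[0,0,-1.]]))
    off=r0.inv().apply(np.asarray(p)-p0)/.15; rv=(r0.inv()*rt).as_rotvec()/(np.pi/2)
    m=r0.as_matrix();print("clock",round(o["clock"],2),"pos",np.round(p0,4),"yaw",round(np.degrees(np.arctan2(m[1,0],m[0,0])),2),"tilt",np.round(m[:2,2],4),"F",np.round(o["ft_force"],1),"g",round(o["grip_width"],3))
    print("off",np.round(off,3),"rot",np.round(rv,4),"rows",round(np.linalg.norm(off)*.15/.0417,1))
E
python3 -c "
from h import *
goto((.33,-.46,.32),10.4)"
```

```text
clock 1.3 pos [ 0.2124 -0.5878  0.2393] yaw 19.87 tilt [ 0.     -0.0001] F [-0.6 -0.1 -0.1] g 0.999
off [ 1.027 -0.535 -0.538] rot [1.000e-04 0.000e+00 1.052e-01] rows 4.6
```

Emit:
{"name": "move_arm", "arguments": {"steps": [{"offset": [0.2,-0.1,-0.25],"delta_rot": [0,0,0.03]},{"offset": [0.5,-0.26,-0.54],"delta_rot": [0,0,0.06]},{"offset": [0.75,-0.4,-0.54],"delta_rot": [0,0,0.09]},{"offset": [1.0,-0.53,-0.54],"delta_rot": [0,0,0.105]},{"offset": [1.0,-0.53,-0.54],"delta_rot": [0,0,0.105]}], "hand": 1}}

```text
clock: 1.72
position: [0.3293, -0.4595, 0.322]
ee_rot: [0.996, 0.091, 0.001, 0.001]
ft_force: [0.6, 0.6, -0.7]
grip_width: 1.0
```

```bash
python3 -c "
from h import *
goto((.455,-.33,.32),10.4);goto((.575,-.203,.32),10.4)"
```

```text
clock 1.72 pos [ 0.3293 -0.4595  0.322 ] yaw 10.46 tilt [ 0.0023 -0.0014] F [ 0.6  0.6 -0.7] g 1.0
off [ 0.981 -0.697  0.014] rot [ 0.0012 -0.0012  0.0007] rows 4.3
clock 1.72 pos [ 0.3293 -0.4595  0.322 ] yaw 10.46 tilt [ 0.0023 -0.0014] F [ 0.6  0.6 -0.7] g 1.0
off [ 1.922 -1.384  0.015] rot [ 0.0012 -0.0012  0.0007] rows 8.5
```

Emit:
{"name": "move_arm", "arguments": {"steps": [{"offset": [0.25,-0.18,0],"delta_rot": [0,0,0]},{"offset": [0.5,-0.36,0],"delta_rot": [0,0,0]},{"offset": [0.75,-0.53,0],"delta_rot": [0,0,0]},{"offset": [0.96,-0.69,0],"delta_rot": [0,0,0]},{"offset": [0.96,-0.69,0],"delta_rot": [0,0,0]}]}}

```text
clock: 2.13
position: [0.4542, -0.3276, 0.3206]
ee_rot: [0.995, 0.095, 0.001, -0.001]
ft_force: [0.7, 0.6, 1.2]
grip_width: 1.001
```

```bash
python3 -c "
from h import *
goto((.575,-.203,.32),10.4)"
```

```text
clock 2.13 pos [ 0.4542 -0.3276  0.3206] yaw 10.93 tilt [0.0022 0.002 ] F [0.7 0.6 1.2] g 1.001
off [ 0.948 -0.663  0.007] rot [-0.001  -0.0016  0.0059] rows 4.2
```

Emit:
{"name": "move_arm", "arguments": {"steps": [{"offset": [0.24,-0.17,0],"delta_rot": [0,0,0]},{"offset": [0.48,-0.34,0],"delta_rot": [0,0,0]},{"offset": [0.72,-0.5,0],"delta_rot": [0,0,0.003]},{"offset": [0.88,-0.61,0],"delta_rot": [0,0,0.005]},{"offset": [0.948,-0.663,0],"delta_rot": [0,0,0.006]},{"offset": [0.948,-0.663,0],"delta_rot": [0,0,0.006]},{"offset": [0.948,-0.663,0],"delta_rot": [0,0,0.006]}]}}

```text
clock: 2.72
position: [0.5713, -0.2105, 0.3201]
ee_rot: [0.996, 0.087, -0.0, 0.0]
ft_force: [-0.1, -0.9, -0.5]
grip_width: 0.999
```

```bash
python3 - <<'E'
from h import *
goto((.575,-.203,.221),10.4)
im=camera("side");b=im[100:240,270:410,::-1];a=camera("top")[140:260,320:440,::-1]
cv2.imwrite("pics/pre.png",np.hstack([cv2.resize(b,(400,400),interpolation=3),cv2.resize(a,(400,400),interpolation=3)]))
E
```

```text
clock 2.72 pos [ 0.5713 -0.2105  0.3201] yaw 9.95 tilt [-0.0005 -0.0001] F [-0.1 -0.9 -0.5] g 0.999
off [ 0.033 -0.045  0.66 ] rot [-0.      0.0003 -0.005 ] rows 2.4
```

View pics/pre.png

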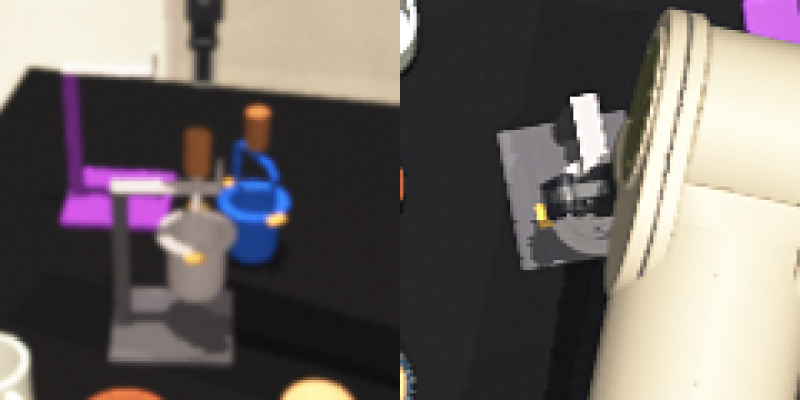

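Emit:
{"name": "move_arm", "arguments": {"steps": [{"offset": [0.033,-0.045,0],"delta_rot": [0,0,-0.005]},{"offset": [0.033,-0.045,0],"delta_rot": [0,0,-0.005]},{"offset": [0.033,-0.045,0.1],"delta_rot": [0,0,-0.005]},{"offset": [0.033,-0.045,0.2],"delta_rot": [0,0,-0.005]},{"offset": [0.033,-0.045,0.3],"delta_rot": [0,0,-0.005]},{"offset": [0.033,-0.045,0.35],"delta_rot": [0,0,-0.005]},{"offset": [0.033,-0.045,0.35],"delta_rot": [0,0,-0.005]}]}}

```text
clock: 3.4
position: [0.5741, -0.2033, 0.2662]
ee_rot: [0.996, 0.09, -0.001, -0.0]
ft_force: [-0.2, -0.6, 0.1]
grip_width: 1.004
```

```bash
python3 - <<'E'
from h import *
goto((.575,-.203,.221),10.4)
im=camera("side");b=im[100:240,270:410,::-1]
cv2.imwrite("pics/pre2.png",cv2.resize(b,(560,560),interpolation=3))
for d in place_of("side","basket_knob"):print(d)
E
```

```text
clock 3.4 pos [ 0.5741 -0.2033  0.2662] yaw 10.31 tilt [-0.0026  0.0007] F [-0.2 -0.6  0.1] g 1.004
off [ 0.007 -0.001  0.301] rot [-0.0007  0.0015 -0.001 ] rows 1.1
{'uv': [358.4, 142.6], 'p': 0.61}
{'uv': [340.5, 151.8], 'p': 0.59}
```

View pics/pre2.png

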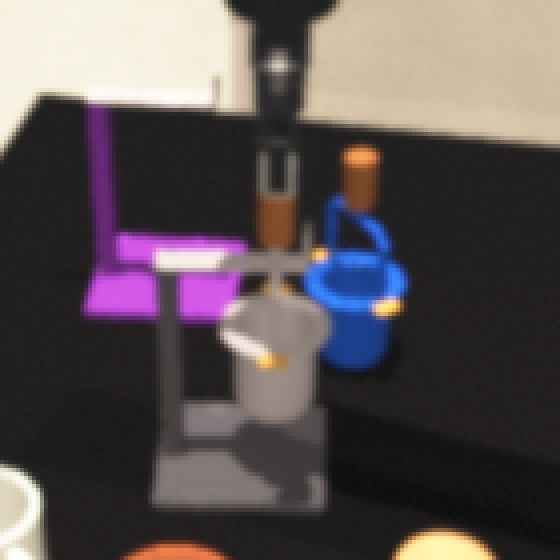

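The fingers are centred on the steel basket's knob (crop 276,220), with the blue one away to the right. I'm going down to grip it.

Emit:
{"name": "move_arm", "arguments": {"steps": [{"offset": [0.007,0,0.1],"delta_rot": [0,0,0]},{"offset": [0.007,0,0.2],"delta_rot": [0,0,0]},{"offset": [0.007,0,0.28],"delta_rot": [0,0,0]},{"offset": [0.007,0,0.3],"delta_rot": [0,0,0]},{"offset": [0.007,0,0.3],"delta_rot": [0,0,0]},{"offset": [0.007,0,0.3],"delta_rot": [0,0,0]}]}}

```text
clock: 4.0
position: [0.5763, -0.2031, 0.2237]
ee_rot: [0.996, 0.09, 0.0, 0.0]
ft_force: [-0.1, -0.0, 0.9]
grip_width: 1.001
```

Emit:
{"name": "move_arm", "arguments": {"steps": [{"offset": [0,0,0],"delta_rot": [0,0,0]},{"offset": [0,0,0],"delta_rot": [0,0,0]},{"offset": [0,0,0],"delta_rot": [0,0,0]},{"offset": [0,0,0],"delta_rot": [0,0,0]},{"offset": [0,0,0],"delta_rot": [0,0,0]},{"offset": [0,0,0],"delta_rot": [0,0,0]},{"offset": [0,0,0],"delta_rot": [0,0,0]},{"offset": [0,0,0],"delta_rot": [0,0,0]}], "hand": -1, "squeeze": 50}}

```text
clock: 4.67
position: [0.5762, -0.2031, 0.2232]
ee_rot: [0.996, 0.09, 0.0, 0.0]
ft_force: [-0.5, -1.2, 2.8]
grip_width: 0.289
```

```bash
python3 - <<'E'
from h import *
goto((.575,-.203,.261),10.4)
im=camera("side");b=im[100:240,270:410,::-1]
cv2.imwrite("pics/grip.png",cv2.resize(b,(560,560),interpolation=3))
E
```

```text
clock 4.67 pos [ 0.5762 -0.2031  0.2232] yaw 10.32 tilt [ 0.0006 -0.0004] F [-0.5 -1.2  2.8] g 0.289
off [-0.007 -0.002 -0.252] rot [ 0.0003 -0.0003 -0.0009] rows 0.9
```

View pics/grip.png

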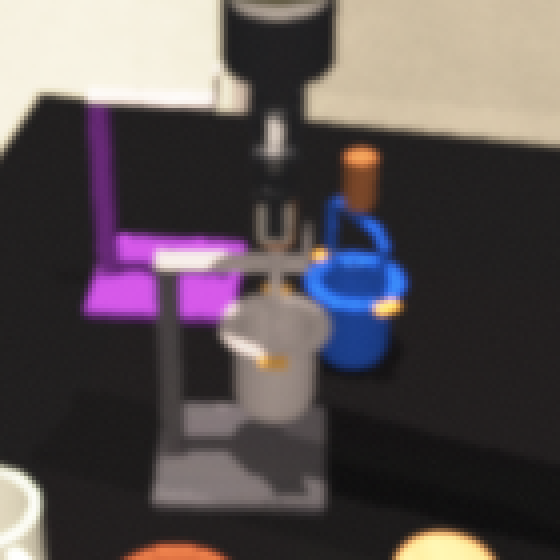

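Emit:
{"name": "move_arm", "arguments": {"steps": [{"offset": [0,0,-0.03],"delta_rot": [0,0,0]},{"offset": [0,0,-0.07],"delta_rot": [0,0,0]},{"offset": [0,0,-0.11],"delta_rot": [0,0,0]},{"offset": [0,0,-0.15],"delta_rot": [0,0,0]},{"offset": [0,0,-0.19],"delta_rot": [0,0,0]},{"offset": [0,0,-0.23],"delta_rot": [0,0,0]},{"offset": [0,0,-0.26],"delta_rot": [0,0,0]},{"offset": [0,0,-0.26],"delta_rot": [0,0,0]},{"offset": [0,0,-0.26],"delta_rot": [0,0,0]}]}}

```text
clock: 5.47
position: [0.5761, -0.203, 0.2621]
ee_rot: [0.996, 0.09, 0.0, 0.0]
ft_force: [-0.0, -0.2, -3.3]
grip_width: 0.294
```

```bash
python3 - <<'E'
from h import *
goto((.575-.1*np.cos(.18),-.203-.1*np.sin(.18),.263),10.4)
im=camera("side");b=im[100:240,270:410,::-1]
cv2.imwrite("pics/lift.png",cv2.resize(b,(560,560),interpolation=3))
E
```

```text
clock 5.47 pos [ 0.5761 -0.203   0.2621] yaw 10.33 tilt [ 0.0005 -0.0002] F [-0.  -0.2 -3.3] g 0.294
off [-0.674 -0.002 -0.006] rot [ 0.0002 -0.0003 -0.0008] rows 2.4
```

View pics/lift.png

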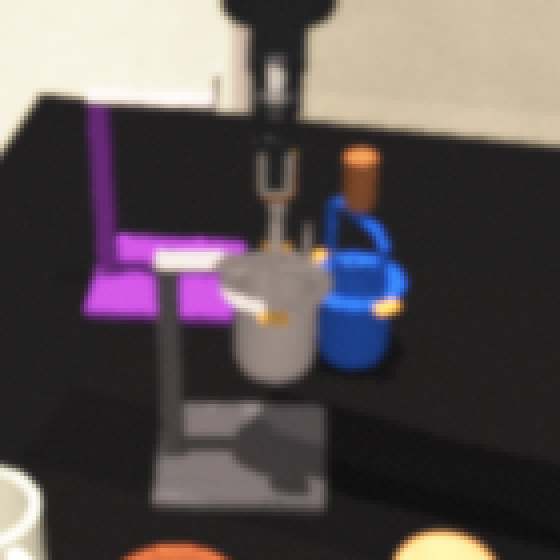

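Emit:
{"name": "move_arm", "arguments": {"steps": [{"offset": [-0.04,0,-0.005],"delta_rot": [0,0,0]},{"offset": [-0.1,0,-0.005],"delta_rot": [0,0,0]},{"offset": [-0.18,0,-0.005],"delta_rot": [0,0,0]},{"offset": [-0.26,0,-0.005],"delta_rot": [0,0,0]},{"offset": [-0.34,0,-0.005],"delta_rot": [0,0,0]},{"offset": [-0.42,0,-0.005],"delta_rot": [0,0,0]},{"offset": [-0.5,0,-0.005],"delta_rot": [0,0,0]},{"offset": [-0.58,0,-0.005],"delta_rot": [0,0,0]},{"offset": [-0.66,0,-0.005],"delta_rot": [0,0,0]},{"offset": [-0.7,0,-0.005],"delta_rot": [0,0,0]},{"offset": [-0.7,0,-0.005],"delta_rot": [0,0,0]},{"offset": [-0.7,0,-0.005],"delta_rot": [0,0,0]}]}}

```text
clock: 6.52
position: [0.4727, -0.2219, 0.2628]
ee_rot: [0.996, 0.09, 0.0, 0.0]
ft_force: [0.7, 0.5, -4.5]
grip_width: 0.289
```

```bash
python3 - <<'E'
from h import *
goto((.472,-.222,.36),10.4)
goto((.49,-.1,.36),2)
im=camera("side");b=im[100:240,270:410,::-1]
cv2.imwrite("pics/off.png",cv2.resize(b,(560,560),interpolation=3))
E
```

```text
clock 6.52 pos [ 0.4727 -0.2219  0.2628] yaw 10.31 tilt [ 0.0006 -0.0004] F [ 0.7  0.5 -4.5] g 0.289
off [-0.004  0.    -0.648] rot [ 0.0003 -0.0003 -0.001 ] rows 2.3
clock 6.52 pos [ 0.4727 -0.2219  0.2628] yaw 10.31 tilt [ 0.0006 -0.0004] F [ 0.7  0.5 -4.5] g 0.289
off [ 0.259 -0.779 -0.648] rot [ 0.0003 -0.0003  0.0923] rows 3.8
```

View pics/off.png

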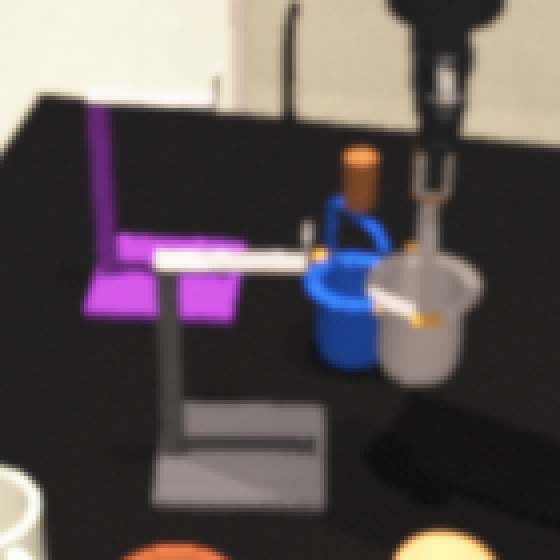

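Emit:
{"name": "move_arm", "arguments": {"steps": [{"offset": [0,0,-0.06],"delta_rot": [0,0,0]},{"offset": [0,0,-0.15],"delta_rot": [0,0,0]},{"offset": [0,0,-0.26],"delta_rot": [0,0,0]},{"offset": [0,-0.03,-0.37],"delta_rot": [0,0,0]},{"offset": [0.03,-0.1,-0.47],"delta_rot": [0,0,0.01]},{"offset": [0.06,-0.2,-0.56],"delta_rot": [0,0,0.02]},{"offset": [0.1,-0.32,-0.63],"delta_rot": [0,0,0.035]},{"offset": [0.15,-0.44,-0.66],"delta_rot": [0,0,0.05]},{"offset": [0.2,-0.58,-0.66],"delta_rot": [0,0,0.065]},{"offset": [0.25,-0.72,-0.66],"delta_rot": [0,0,0.08]},{"offset": [0.3,-0.86,-0.66],"delta_rot": [0,0,0.09]},{"offset": [0.35,-1.0,-0.66],"delta_rot": [0,0,0.1]}]}}

```text
clock: 7.57
position: [0.498, -0.0632, 0.3623]
ee_rot: [1.0, 0.012, 0.0, -0.0]
ft_force: [1.1, -0.7, -5.0]
grip_width: 0.292
```

```bash
python3 - <<'E'
from h import *
goto((.535,.06,.362),-4)
goto((.555,.189,.362),-7)
E
```

```text
clock 7.57 pos [ 0.498  -0.0632  0.3623] yaw 1.33 tilt [0.0007 0.0002] F [ 1.1 -0.7 -5. ] g 0.292
off [ 0.266 -0.816  0.002] rot [-0.0001 -0.0004  0.0592] rows 3.1
clock 7.57 pos [ 0.498  -0.0632  0.3623] yaw 1.33 tilt [0.0007 0.0002] F [ 1.1 -0.7 -5. ] g 0.292
off [ 0.419 -1.672  0.003] rot [-0.0001 -0.0004  0.0926] rows 6.2
```

Emit:
{"name": "move_arm", "arguments": {"steps": [{"offset": [0.04,-0.15,0],"delta_rot": [0,0,0.01]},{"offset": [0.08,-0.3,0],"delta_rot": [0,0,0.02]},{"offset": [0.12,-0.45,0],"delta_rot": [0,0,0.035]},{"offset": [0.16,-0.6,0],"delta_rot": [0,0,0.05]},{"offset": [0.2,-0.75,0],"delta_rot": [0,0,0.06]},{"offset": [0.24,-0.88,0],"delta_rot": [0,0,0.07]},{"offset": [0.26,-0.95,0],"delta_rot": [0,0,0.08]},{"offset": [0.27,-0.98,0],"delta_rot": [0,0,0.085]},{"offset": [0.27,-0.98,0],"delta_rot": [0,0,0.09]}]}}

```text
clock: 8.32
position: [0.5348, 0.0845, 0.3618]
ee_rot: [0.998, -0.058, -0.0, -0.0]
ft_force: [-0.2, -0.9, -3.7]
grip_width: 0.29
```

```bash
python3 - <<'E'
from h import *
goto((.555,.189,.362),-7)
E
```

```text
clock 8.32 pos [0.5348 0.0845 0.3618] yaw -6.65 tilt [0.     0.0008] F [-0.2 -0.9 -3.7] g 0.29
off [ 0.053 -0.708 -0.001] rot [-0.0005  0.      0.0039] rows 2.6
```

Emit:
{"name": "move_arm", "arguments": {"steps": [{"offset": [0.01,-0.08,0],"delta_rot": [0,0,0.004]},{"offset": [0.02,-0.18,0],"delta_rot": [0,0,0.004]},{"offset": [0.03,-0.3,0],"delta_rot": [0,0,0.004]},{"offset": [0.04,-0.42,0],"delta_rot": [0,0,0.004]},{"offset": [0.05,-0.54,0],"delta_rot": [0,0,0.004]},{"offset": [0.053,-0.63,0],"delta_rot": [0,0,0.004]},{"offset": [0.053,-0.69,0],"delta_rot": [0,0,0.004]},{"offset": [0.053,-0.708,0],"delta_rot": [0,0,0.004]},{"offset": [0.053,-0.708,0],"delta_rot": [0,0,0.004]},{"offset": [0.053,-0.708,0],"delta_rot": [0,0,0.004]}]}}

```text
clock: 9.15
position: [0.5552, 0.1864, 0.3616]
ee_rot: [0.998, -0.063, 0.0, 0.0]
ft_force: [0.2, -0.6, -2.8]
grip_width: 0.29
```

```bash
python3 - <<'E'
from h import *
goto((.555,.189,.295),-7)
b=camera("side")[190:340,240:390,::-1];a=camera("top")[160:260,190:290,::-1]
cv2.imwrite("pics/jar.png",np.hstack([cv2.resize(b,(400,400),interpolation=3),cv2.resize(a,(400,400),interpolation=3)]))
for l in("basket","basket_flange","ring_center","jar_mouth"):
  for d in place_of("side",l):print(l,d)
z=.362-.163
X=manip.get_obs()["position"]
print(proj("side",(X[0],X[1],z)),proj("side",(X[0],X[1],z+.07)))
E
```

```text
clock 9.15 pos [0.5552 0.1864 0.3616] yaw -7.2 tilt [ 0.0001 -0.0007] F [ 0.2 -0.6 -2.8] g 0.29
off [-0.003 -0.017  0.444] rot [ 0.0004 -0.0001 -0.0022] rows 1.6
basket {'uv': [309.6, 261.5], 'p': 0.94}
basket {'uv': [356.0, 187.4], 'p': 0.76}
basket_flange {'uv': [309.6, 236.7], 'p': 0.89}
basket_flange {'uv': [357.0, 166.6], 'p': 0.76}
basket_flange {'uv': [312.1, 290.5], 'p': 0.74}
basket_flange {'uv': [316.0, 254.5], 'p': 0.15}
ring_center {'uv': [308.8, 288.2], 'p': 0.88}
jar_mouth {'uv': [315.0, 290.0], 'p': 0.56}
[309.79596517 264.46615187] [308.64053314 240.29083927]
```

View pics/jar.png

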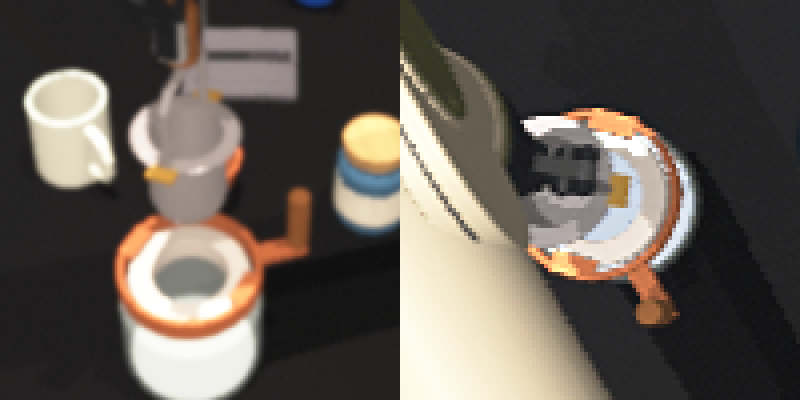

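```bash
python3 - <<'E'
from h import *
u=lambda x,y:((x+.5)/2.667-.5+240,(y+.5)/2.667-.5+190)
e1,e2=atz("side",u(161,175),.27),atz("side",u(215,96),.27)
print(e1,e2,(e1+e2)/2,np.linalg.norm(e1-e2),np.degrees(np.arctan2(*(e1-e2)[[1,0]])))
X=(.5552,.1864);
for r in(.046,-.046):
  p=proj("side",(X[0]+r*np.cos(np.radians(83)),X[1]+r*np.sin(np.radians(83)),.27));print(p,(p-[240,190])*2.667)
E
```

```text
[0.56007691 0.23045327 0.27      ] [0.54251566 0.14164371 0.27      ] [0.55129628 0.18604849 0.27      ] 0.09052920230848621 78.81459693883838
[299.4482351 255.8492169] [158.54844302 175.61986147]
[317.0639854  224.87661395] [205.52964907  93.01592941]
```

Emit:
{"name": "move_arm", "arguments": {"steps": [{"offset": [-0.002,-0.017,0],"delta_rot": [0,0,-0.002]},{"offset": [-0.002,-0.017,0.1],"delta_rot": [0,0,-0.002]},{"offset": [-0.002,-0.017,0.2],"delta_rot": [0,0,-0.002]},{"offset": [-0.002,-0.017,0.3],"delta_rot": [0,0,-0.002]},{"offset": [-0.002,-0.017,0.4],"delta_rot": [0,0,-0.002]},{"offset": [-0.002,-0.017,0.46],"delta_rot": [0,0,-0.002]},{"offset": [-0.002,-0.017,0.46],"delta_rot": [0,0,-0.002]},{"offset": [-0.002,-0.017,0.46],"delta_rot": [0,0,-0.002]},{"offset": [-0.002,-0.017,0.46],"delta_rot": [0,0,-0.002]}]}}

```text
clock: 10.2
position: [0.5553, 0.1904, 0.2936]
ee_rot: [0.998, -0.061, 0.001, -0.0]
ft_force: [-0.2, 0.1, -2.9]
grip_width: 0.292
```

```bash
python3 - <<'E'
from h import *
print(atz("top",(244.9,207.3),.27))
goto((.555,.189,.245),-7)
b=camera("side")[220:340,250:370,::-1];a=camera("top")[170:250,200:280,::-1]
cv2.imwrite("pics/jar2.png",np.hstack([cv2.resize(b,(400,400),interpolation=3),cv2.resize(a,(400,400),interpolation=3)]))
X=manip.get_obs()["position"]
print(proj("side",(X[0],X[1],X[2]-.163)),proj("side",(X[0],X[1],X[2]-.093)))
for l in("basket","basket_flange","basket_knob"):
  for d in place_of("side",l):print(l,d)
E
```

```text
[0.54828948 0.14264504 0.27      ]
clock 10.2 pos [0.5553 0.1904 0.2936] yaw -6.95 tilt [0.0013 0.0005] F [-0.2  0.1 -2.9] g 0.292
off [-0.001  0.01   0.324] rot [-0.0004 -0.0008  0.0006] rows 1.2
[310.27695059 286.99537482] [309.20083894 265.12165594]
basket {'uv': [355.2, 188.5], 'p': 0.92}
basket {'uv': [308.6, 285.7], 'p': 0.68}
basket_flange {'uv': [311.6, 264.4], 'p': 0.92}
basket_flange {'uv': [357.6, 165.4], 'p': 0.74}
basket_knob {'uv': [359.1, 143.3], 'p': 0.77}
basket_knob {'uv': [308.6, 228.8], 'p': 0.73}
```

View pics/jar2.png

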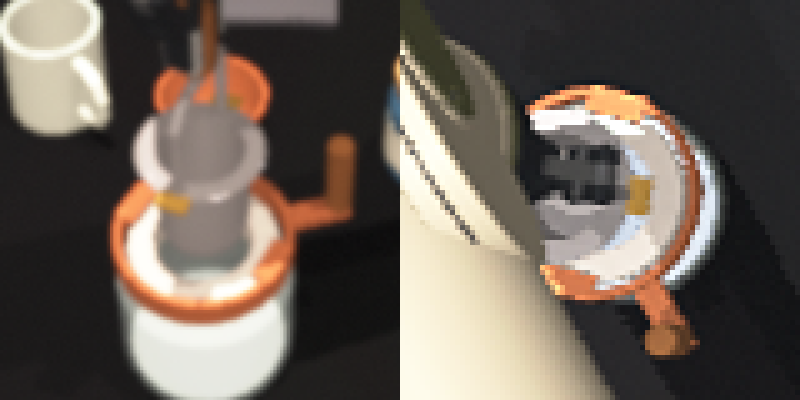

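Emit:
{"name": "move_arm", "arguments": {"steps": [{"offset": [0,0.006,0.05],"delta_rot": [0,0,-0.01]},{"offset": [0,0.01,0.1],"delta_rot": [0,0,-0.01]},{"offset": [0,0.01,0.16],"delta_rot": [0,0,-0.01]},{"offset": [0,0.01,0.22],"delta_rot": [0,0,-0.01]},{"offset": [0,0.01,0.28],"delta_rot": [0,0,-0.01]},{"offset": [0,0.01,0.33],"delta_rot": [0,0,-0.01]},{"offset": [0,0.01,0.33],"delta_rot": [0,0,-0.01]},{"offset": [0,0.01,0.33],"delta_rot": [0,0,-0.01]}]}}

```text
clock: 11.12
position: [0.5547, 0.1886, 0.2426]
ee_rot: [0.999, -0.053, -0.0, 0.0]
ft_force: [0.6, 0.0, -3.2]
grip_width: 0.294
```

```bash
python3 - <<'E'
from h import *
goto((.555,.189,.205),-7)
b=camera("side")[220:340,250:370,::-1];a=camera("top")[170:250,200:280,::-1]
cv2.imwrite("pics/jar3.png",np.hstack([cv2.resize(b,(400,400),interpolation=3),cv2.resize(a,(400,400),interpolation=3)]))
print(manip.get_obs()["torque"])
E
```

```text
clock 11.12 pos [0.5547 0.1886 0.2426] yaw -6.05 tilt [-0.0007 -0.0002] F [ 0.6  0.  -3.2] g 0.294
off [ 0.002 -0.003  0.251] rot [0.0002 0.0004 0.0106] rows 0.9
[ 0.05092251  0.01798684 -0.05646377]
```

View pics/jar3.png

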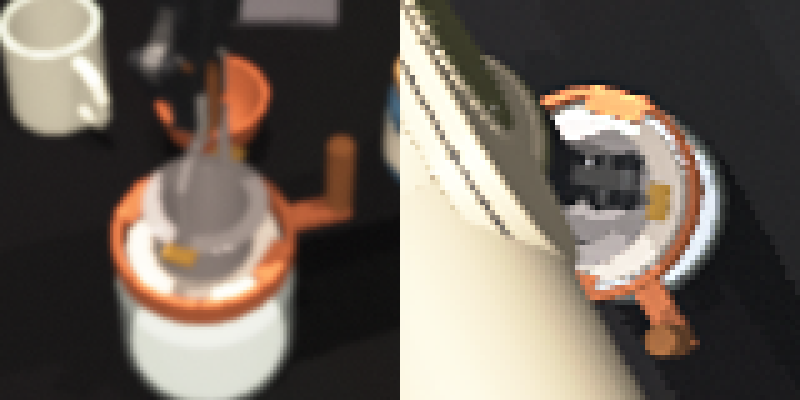

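Emit:
{"name": "move_arm", "arguments": {"steps": [{"offset": [0.002,-0.003,0.04],"delta_rot": [0,0,0]},{"offset": [0.002,-0.003,0.08],"delta_rot": [0,0,0]},{"offset": [0.002,-0.003,0.12],"delta_rot": [0,0,0]},{"offset": [0.002,-0.003,0.16],"delta_rot": [0,0,0]},{"offset": [0.002,-0.003,0.2],"delta_rot": [0,0,0]},{"offset": [0.002,-0.003,0.2],"delta_rot": [0,0,0]},{"offset": [0.002,-0.003,0.2],"delta_rot": [0,0,0]}]}}

```text
clock: 11.8
position: [0.555, 0.189, 0.2126]
ee_rot: [0.999, -0.053, -0.0, 0.0]
ft_force: [-0.4, 0.6, -2.2]
grip_width: 0.291
```

Emit:
{"name": "move_arm", "arguments": {"steps": [{"offset": [0,0,0.01],"delta_rot": [0,0,0]},{"offset": [0,0,0.02],"delta_rot": [0,0,0]},{"offset": [0,0,0.03],"delta_rot": [0,0,0]},{"offset": [0,0,0.03],"delta_rot": [0,0,0]}]}}

```text
clock: 12.13
position: [0.5551, 0.189, 0.2083]
ee_rot: [0.999, -0.053, -0.0, 0.0]
ft_force: [-0.4, -0.0, -3.7]
grip_width: 0.29
```

```bash
python3 - <<'E'
from h import *
goto((.555,.189,.205),-7)
b=camera("side")[220:340,250:370,::-1];a=camera("top")[170:250,200:280,::-1]
cv2.imwrite("pics/jar4.png",np.hstack([cv2.resize(b,(400,400),interpolation=3),cv2.resize(a,(400,400),interpolation=3)]))
print(manip.get_obs()["torque"])
E
```

```text
clock 12.13 pos [0.5551 0.189  0.2083] yaw -6.05 tilt [-0.0002 -0.0002] F [-0.4 -0.  -3.7] g 0.29
off [-0.     0.     0.022] rot [0.0001 0.0001 0.0106] rows 0.1
[0.03399319 0.05322466 0.01453868]
```

View pics/jar4.png

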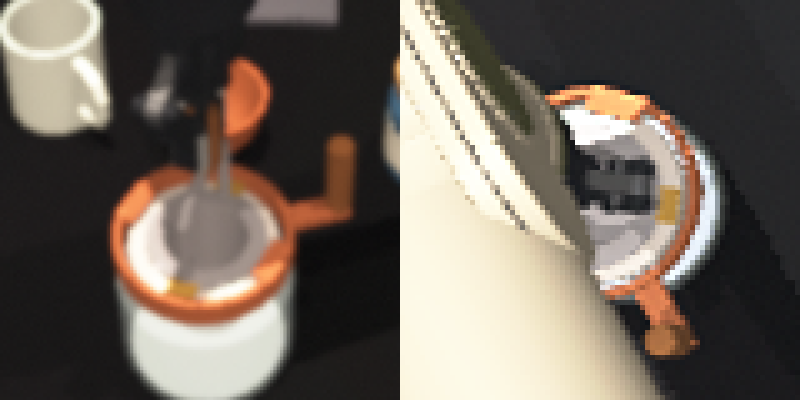

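Almost seated, and there is no contact force yet. I'll go down in small steps until the weight comes off.

Emit:
{"name": "move_arm", "arguments": {"steps": [{"offset": [0,0,0.008],"delta_rot": [0,0,0]},{"offset": [0,0,0.015],"delta_rot": [0,0,0]},{"offset": [0,0,0.02],"delta_rot": [0,0,0]},{"offset": [0,0,0.02],"delta_rot": [0,0,0]}]}}

```text
clock: 12.57
position: [0.5552, 0.189, 0.2055]
ee_rot: [0.999, -0.053, 0.0, 0.0]
ft_force: [0.2, -0.7, -3.2]
grip_width: 0.286
```

Emit:
{"name": "move_arm", "arguments": {"steps": [{"offset": [0,0,0.006],"delta_rot": [0,0,0]},{"offset": [0,0,0.01],"delta_rot": [0,0,0]},{"offset": [0,0,0.01],"delta_rot": [0,0,0]}]}}

```text
clock: 12.82
position: [0.5554, 0.1891, 0.2054]
ee_rot: [0.999, -0.053, 0.001, 0.0]
ft_force: [-3.7, -2.6, 7.0]
grip_width: 0.287
```

Emit:
{"name": "move_arm", "arguments": {"steps": [{"offset": [0,0,0],"delta_rot": [0,0,0]},{"offset": [0,0,0],"delta_rot": [0,0,0]},{"offset": [0,0,0],"delta_rot": [0,0,0]},{"offset": [0,0,0],"delta_rot": [0,0,0]},{"offset": [0,0,0],"delta_rot": [0,0,0]},{"offset": [0,0,0],"delta_rot": [0,0,0]},{"offset": [0,0,0],"delta_rot": [0,0,0]},{"offset": [0,0,0],"delta_rot": [0,0,0]}], "hand": 0.3}}

```text
clock: 13.48
position: [0.5552, 0.1891, 0.204]
ee_rot: [0.999, -0.053, 0.0, 0.0]
ft_force: [0.8, -0.2, 0.4]
grip_width: 0.649
```

Emit:
{"name": "move_arm", "arguments": {"steps": [{"offset": [0,0,-0.1],"delta_rot": [0,0,0]},{"offset": [0,0,-0.25],"delta_rot": [0,0,0]},{"offset": [0,0,-0.45],"delta_rot": [0,0,0]},{"offset": [0,0,-0.6],"delta_rot": [0,0,0]},{"offset": [0,0,-0.6],"delta_rot": [0,0,0]}]}}

```text
clock: 13.9
position: [0.5565, 0.1901, 0.2991]
ee_rot: [0.999, -0.053, 0.003, -0.001]
ft_force: [0.5, 1.2, 0.7]
grip_width: 0.648
```

```bash
python3 - <<'E'
from h import *
goto((.4736,.140,.26),-20)
b=camera("side")[200:350,240:390,::-1];a=camera("top")[170:250,200:280,::-1]
cv2.imwrite("pics/seat.png",cv2.resize(b,(600,600),interpolation=3))
for l in ("ring_knob",):
  for d in place_of("side",l):print(l,d,atz("side",d["uv"],.155))
E
```

```text
clock 13.9 pos [0.5565 0.1901 0.2991] yaw -6.04 tilt [0.0066 0.0021] F [0.5 1.2 0.7] g 0.648
off [-0.516  0.391  0.256] rot [-0.0022 -0.0038  0.1551] rows 2.5
ring_knob {'uv': [349.6, 268.8], 'p': 0.79} [0.47832562 0.14140822 0.155     ]
ring_knob {'uv': [339.0, 165.0], 'p': 0.72} [ 0.58399644 -0.25293589  0.155     ]
```

View pics/seat.png

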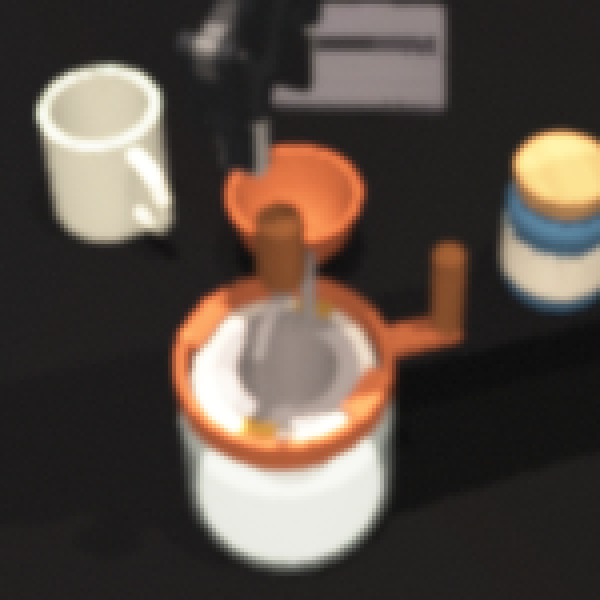

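```bash
python3 - <<'E'
from h import *
u=lambda x,y:((x+.5)/4-.5+240,(y+.5)/4-.5+200)
z=.1135
e1,e2=atz("side",u(262,428),z),atz("side",u(314,306),z)
print(e1,e2,(e1+e2)/2,np.linalg.norm(e1-e2),np.degrees(np.arctan2(*(e1-e2)[[1,0]])))
print("knobtop",atz("side",u(280,212),.232))
print("ring knob top",atz("side",u(450,247),.172))
E
```

```text
[0.55662608 0.23024982 0.1135    ] [0.55001921 0.14286516 0.1135    ] [0.55332265 0.18655749 0.1135    ] 0.08763406992762594 85.67627935365228
knobtop [0.55489086 0.18479419 0.232     ]
ring knob top [0.47457054 0.13417954 0.172     ]
```

```bash
python3 - <<'E'
from h import *
goto((.4738,.139,.29),31)
print(manip.get_obs()["joint_pos"])
E
```

```text
clock 14.05 pos [0.555  0.189  0.2936] yaw -6.05 tilt [-0.0002 -0.0003] F [-0.2 -0.  -0.5] g 0.649
off [-0.503  0.388  0.024] rot [ 2.000e-04  2.000e-04 -4.117e-01] rows 2.3
[ 0.13897446  0.29249741 -0.67615435  1.45411906  0.18273859  1.45902084
 -2.21317803]
```

Emit:
{"name": "move_arm", "arguments": {"steps": [{"offset": [-0.1,0.08,0],"delta_rot": [0,0,-0.07]},{"offset": [-0.2,0.16,0],"delta_rot": [0,0,-0.14]},{"offset": [-0.3,0.24,0],"delta_rot": [0,0,-0.21]},{"offset": [-0.4,0.31,0],"delta_rot": [0,0,-0.28]},{"offset": [-0.5,0.388,0],"delta_rot": [0,0,-0.35]},{"offset": [-0.5,0.388,0],"delta_rot": [0,0,-0.42]},{"offset": [-0.5,0.388,0],"delta_rot": [0,0,-0.49]},{"offset": [-0.5,0.388,0],"delta_rot": [0,0,-0.56]},{"offset": [-0.5,0.388,0],"delta_rot": [0,0,-0.63]},{"offset": [-0.5,0.388,0],"delta_rot": [0,0,-0.7]},{"offset": [-0.5,0.388,0],"delta_rot": [0,0,-0.77]},{"offset": [-0.5,0.388,0],"delta_rot": [0,0,-0.84]},{"offset": [-0.5,0.388,0],"delta_rot": [0,0,-0.91]},{"offset": [-0.5,0.388,0],"delta_rot": [0,0,-0.98]}]}}

```text
clock: 15.22
position: [0.4739, 0.1388, 0.2927]
ee_rot: [0.752, 0.659, -0.001, -0.001]
ft_force: [0.5, 0.4, -0.2]
grip_width: 0.65
```

```bash
python3 - <<'E'
from h import *
goto((.4738,.139,.28),211)
print(manip.get_obs()["joint_pos"])
E
```

```text
clock 15.22 pos [0.4739 0.1388 0.2927] yaw 82.45 tilt [-0.002  -0.0004] F [ 0.5  0.4 -0.2] g 0.65
off [ 0.001 -0.001  0.085] rot [-1.1000e-03 -1.1000e-03 -1.4283e+00] rows 0.3
[ 0.36498022  0.06910112 -0.76712387  1.67850775  0.04811661  1.41547347
 -0.54019638]
```

Emit:
{"name": "move_arm", "arguments": {"steps": [{"offset": [0,0,0],"delta_rot": [0,0,-0.07]},{"offset": [0,0,0],"delta_rot": [0,0,-0.14]},{"offset": [0,0,0],"delta_rot": [0,0,-0.21]},{"offset": [0,0,0],"delta_rot": [0,0,-0.28]},{"offset": [0,0,0],"delta_rot": [0,0,-0.35]},{"offset": [0,0,0],"delta_rot": [0,0,-0.42]},{"offset": [0,0,0],"delta_rot": [0,0,-0.49]},{"offset": [0,0,0],"delta_rot": [0,0,-0.56]},{"offset": [0,0,0],"delta_rot": [0,0,-0.63]},{"offset": [0,0,0],"delta_rot": [0,0,-0.7]},{"offset": [0,0,0],"delta_rot": [0,0,-0.77]},{"offset": [0,0,0],"delta_rot": [0,0,-0.84]},{"offset": [0,0,0],"delta_rot": [0,0,-0.91]},{"offset": [0,0,0],"delta_rot": [0,0,-0.98]}]}}

```text
clock: 16.38
position: [0.4739, 0.1388, 0.2927]
ee_rot: [0.081, 0.997, -0.0, -0.001]
ft_force: [0.6, -0.3, -0.2]
grip_width: 0.652
```

```bash
python3 - <<'E'
from h import *
goto((.4738,.139,.23),211)
print(manip.get_obs()["joint_pos"])
E
```

```text
clock 16.38 pos [0.4739 0.1388 0.2927] yaw 170.65 tilt [-0.002  -0.0003] F [ 0.6 -0.3 -0.2] g 0.652
off [0.    0.002 0.418] rot [ 0.     -0.0013 -0.4483] rows 1.5
[ 0.42764649  0.07633417 -0.83435376  1.67611322  0.05671847  1.41636547
  0.9935884 ]
```

Emit:
{"name": "move_arm", "arguments": {"steps": [{"offset": [0,0,0.05],"delta_rot": [0,0,-0.07]},{"offset": [0,0,0.12],"delta_rot": [0,0,-0.14]},{"offset": [0,0,0.2],"delta_rot": [0,0,-0.21]},{"offset": [0,0,0.3],"delta_rot": [0,0,-0.28]},{"offset": [0,0,0.4],"delta_rot": [0,0,-0.35]},{"offset": [0,0,0.5],"delta_rot": [0,0,-0.42]},{"offset": [0,0,0.54],"delta_rot": [0,0,-0.45]},{"offset": [0,0,0.54],"delta_rot": [0,0,-0.45]},{"offset": [0,0,0.54],"delta_rot": [0,0,-0.45]}]}}

```text
clock: 17.13
position: [0.4739, 0.1389, 0.2122]
ee_rot: [-0.265, 0.964, 0.0, -0.001]
ft_force: [-0.1, 0.5, 0.6]
grip_width: 0.65
```

```bash
python3 - <<'E'
from h import *
b=camera("side")[200:350,260:410,::-1];a=camera("top")[170:250,200:280,::-1]
cv2.imwrite("pics/post.png",np.hstack([cv2.resize(b,(400,400),interpolation=3),cv2.resize(a,(400,400),interpolation=3)]))
for l in ("ring_knob","basket_flange"):
  for d in place_of("side",l):print(l,d)
goto((.4738,.139,.146),211)
E
```

```text
ring_knob {'uv': [350.0, 267.5], 'p': 0.83}
basket_flange {'uv': [309.3, 291.7], 'p': 0.95}
clock 17.33 pos [0.4747 0.1392 0.2135] yaw -149.22 tilt [ 0.0008 -0.    ] F [ 0.  -0.4 -0.5] g 0.652
off [0.006 0.002 0.45 ] rot [-0.0003  0.0004 -0.0024] rows 1.6
```

View pics/post.png

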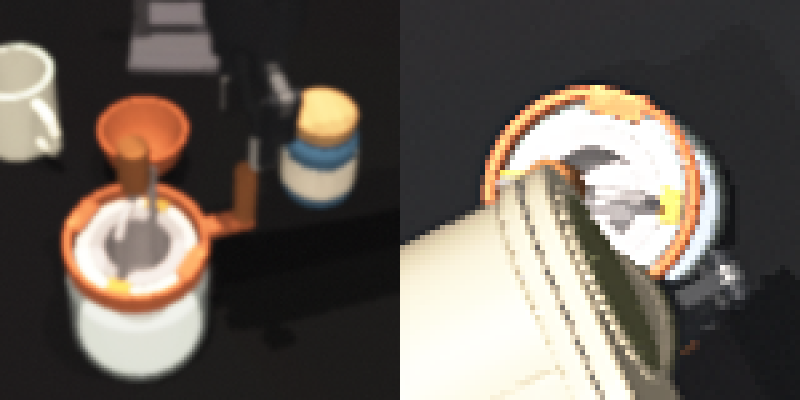

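Emit:
{"name": "move_arm", "arguments": {"steps": [{"offset": [0.005,0,0.1],"delta_rot": [0,0,0]},{"offset": [0.005,0,0.2],"delta_rot": [0,0,0]},{"offset": [0.005,0,0.3],"delta_rot": [0,0,0]},{"offset": [0.005,0,0.4],"delta_rot": [0,0,0]},{"offset": [0.005,0,0.44],"delta_rot": [0,0,0]},{"offset": [0.005,0,0.44],"delta_rot": [0,0,0]},{"offset": [0.005,0,0.44],"delta_rot": [0,0,0]}]}}

```text
clock: 17.92
position: [0.474, 0.1389, 0.1476]
ee_rot: [-0.266, 0.964, 0.0, 0.0]
ft_force: [-1.0, -0.1, -0.6]
grip_width: 0.651
```

Emit:
{"name": "move_arm", "arguments": {"steps": [{"offset": [0,0,0],"delta_rot": [0,0,0]},{"offset": [0,0,0],"delta_rot": [0,0,0]},{"offset": [0,0,0],"delta_rot": [0,0,0]},{"offset": [0,0,0],"delta_rot": [0,0,0]},{"offset": [0,0,0],"delta_rot": [0,0,0]},{"offset": [0,0,0],"delta_rot": [0,0,0]},{"offset": [0,0,0],"delta_rot": [0,0,0]},{"offset": [0,0,0],"delta_rot": [0,0,0]}], "hand": -1, "squeeze": 25}}

```text
clock: 18.58
position: [0.4742, 0.1388, 0.1477]
ee_rot: [-0.266, 0.964, -0.0, 0.0]
ft_force: [-0.5, -0.2, 6.6]
grip_width: 0.2
```

```bash
cat >> h.py <<'E'
def arc(angs,c=(.555,.189),r=.095,z=None,dyaw=180,f=1.0):
    # rows for post angles (deg), tool x yaw = ang (radial out)
    o=manip.get_obs();p0=o["position"];r0=R.from_quat(o["ee_rot"]);z=p0[2] if z is None else z
    for a in angs:
        t=np.radians(a);p=np.array([c[0]+r*np.cos(t),c[1]+r*np.sin(t),z])
        rt=R.from_matrix(np.array([[np.cos(t),np.sin(t),0],[np.sin(t),-np.cos(t),0],[0,0,-1.]]))
        print(a,np.round(r0.inv().apply(p-p0)/.15,3),np.round((r0.inv()*rt).as_rotvec()/(np.pi/2),3))
E
python3 - <<'E'
from h import *
o=manip.get_obs();d=o["position"][:2]-[.555,.189];print(np.hypot(*d),np.degrees(np.arctan2(d[1],d[0])))
goto((.4738,.139,.146),211)
arc(range(211,160,-4))
E
```

```text
0.09516610934054387 -148.14182550169951
clock 18.58 pos [0.4742 0.1388 0.1477] yaw -149.16 tilt [ 0.001  -0.0001] F [-0.5 -0.2  6.6] g 0.2
off [0.001 0.003 0.011] rot [-0.0004  0.0005 -0.0018] rows 0.0
211 [-0.001  0.01  -0.   ] [-0.     0.    -0.002]
207 [-0.002  0.054 -0.   ] [-0.     0.     0.043]
203 [-0.007  0.098 -0.   ] [-0.     0.001  0.087]
199 [-0.014  0.141 -0.   ] [-0.     0.001  0.132]
195 [-0.025  0.184 -0.   ] [-0.     0.001  0.176]
191 [-0.039  0.226 -0.   ] [-0.     0.001  0.22 ]
187 [-0.055  0.267 -0.   ] [-0.     0.001  0.265]
183 [-0.074  0.307 -0.   ] [-0.     0.001  0.309]
179 [-0.096  0.345 -0.   ] [-0.     0.001  0.354]
175 [-0.121  0.382 -0.   ] [-0.     0.001  0.398]
171 [-0.148  0.417 -0.   ] [-0.     0.001  0.443]
167 [-0.178  0.45  -0.   ] [-0.     0.001  0.487]
163 [-0.209  0.481 -0.   ] [-0.     0.001  0.532]
```

Emit:
{"name": "move_arm", "arguments": {"steps": [{"offset": [-0.001,0.025,0],"delta_rot": [0,0,0.02]},{"offset": [-0.002,0.054,0],"delta_rot": [0,0,0.043]},{"offset": [-0.007,0.098,0],"delta_rot": [0,0,0.087]},{"offset": [-0.014,0.141,0],"delta_rot": [0,0,0.132]},{"offset": [-0.025,0.184,0],"delta_rot": [0,0,0.176]},{"offset": [-0.039,0.226,0],"delta_rot": [0,0,0.22]},{"offset": [-0.055,0.267,0],"delta_rot": [0,0,0.265]},{"offset": [-0.074,0.307,0],"delta_rot": [0,0,0.309]},{"offset": [-0.096,0.345,0],"delta_rot": [0,0,0.354]},{"offset": [-0.121,0.382,0],"delta_rot": [0,0,0.398]},{"offset": [-0.148,0.417,0],"delta_rot": [0,0,0.443]},{"offset": [-0.178,0.45,0],"delta_rot": [0,0,0.487]},{"offset": [-0.178,0.45,0],"delta_rot": [0,0,0.487]}]}}

```text
clock: 19.67
position: [0.4636, 0.2109, 0.1477]
ee_rot: [0.115, 0.993, 0.0, 0.001]
ft_force: [4.1, -1.7, 2.5]
grip_width: 0.2
```

```bash
python3 - <<'E'
from h import *
o=manip.get_obs();d=o["position"][:2]-[.555,.189];print(np.hypot(*d),np.degrees(np.arctan2(d[1],d[0])),o["joint_pos"],o["torque"])
goto((.4738,.139,.146),167)
arc(range(166,116,-3))
b=camera("side")[200:350,240:390,::-1]
cv2.imwrite("pics/turn.png",cv2.resize(b,(600,600),interpolation=3))
E
```

```text
0.09401643014846439 166.51813928764108 [ 0.20931079  0.24043222 -0.80694918  1.84597906  0.19255778  1.13204313
  0.67474156] [-0.40882298 -0.95268083 -0.17985417]
clock 19.67 pos [0.4636 0.2109 0.1477] yaw 166.77 tilt [0.003  0.0004] F [ 4.1 -1.7  2.5] g 0.2
off [-0.176 -0.451  0.012] rot [ 0.0007  0.0018 -0.0025] rows 1.7
166 [ 0.007  0.006 -0.   ] [0.001 0.002 0.009]
163 [0.005 0.039 0.   ] [0.001 0.002 0.042]
160 [0.002 0.072 0.   ] [0.001 0.002 0.075]
157 [-0.003  0.105  0.   ] [0.001 0.002 0.109]
154 [-0.009  0.137  0.   ] [0.001 0.002 0.142]
151 [-0.017  0.169  0.   ] [0.001 0.002 0.175]
148 [-0.027  0.201  0.   ] [0.001 0.002 0.209]
145 [-0.039  0.232  0.   ] [0.001 0.002 0.242]
142 [-0.052  0.263  0.   ] [0.001 0.002 0.275]
139 [-0.066  0.292  0.001] [0.001 0.002 0.309]
136 [-0.083  0.321  0.001] [0.001 0.002 0.342]
133 [-0.1    0.349  0.001] [0.001 0.002 0.375]
130 [-0.119  0.376  0.001] [0.001 0.002 0.409]
127 [-0.14   0.402  0.001] [0.001 0.001 0.442]
124 [-0.162  0.427  0.001] [0.001 0.001 0.475]
121 [-0.185  0.451  0.001] [0.001 0.001 0.509]
118 [-0.209  0.474  0.001] [0.001 0.001 0.542]
```

View pics/turn.png

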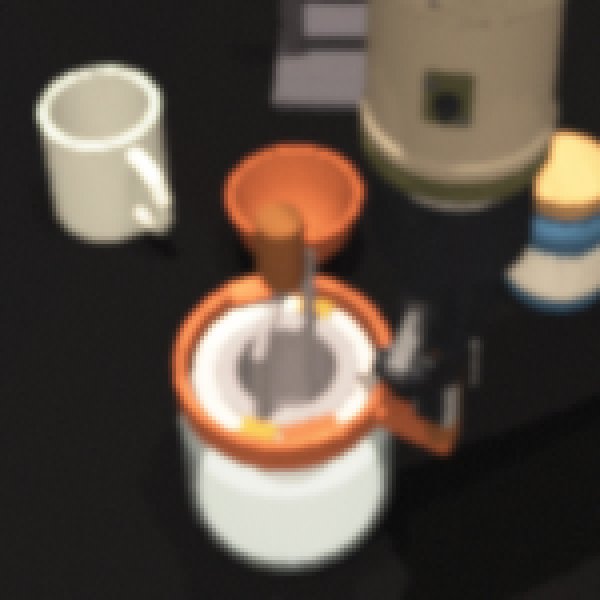

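Emit:
{"name": "move_arm", "arguments": {"steps": [{"offset": [0.004,0.02,0],"delta_rot": [0,0,0.02]},{"offset": [0.003,0.039,0],"delta_rot": [0,0,0.042]},{"offset": [0,0.072,0],"delta_rot": [0,0,0.075]},{"offset": [-0.004,0.105,0],"delta_rot": [0,0,0.109]},{"offset": [-0.01,0.137,0],"delta_rot": [0,0,0.142]},{"offset": [-0.018,0.169,0],"delta_rot": [0,0,0.175]},{"offset": [-0.027,0.201,0],"delta_rot": [0,0,0.209]},{"offset": [-0.039,0.232,0],"delta_rot": [0,0,0.242]},{"offset": [-0.052,0.263,0],"delta_rot": [0,0,0.275]},{"offset": [-0.066,0.292,0],"delta_rot": [0,0,0.309]},{"offset": [-0.083,0.321,0],"delta_rot": [0,0,0.342]},{"offset": [-0.083,0.321,0],"delta_rot": [0,0,0.342]}]}}

```text
clock: 20.72
position: [0.4874, 0.2541, 0.1478]
ee_rot: [0.375, 0.927, 0.001, 0.002]
ft_force: [8.4, -2.7, 0.3]
grip_width: 0.2
```

```bash
cat > st.py <<'E'
from h import *
o=manip.get_obs();d=o["position"][:2]-[.555,.189];a=np.arctan2(d[1],d[0]);F=o["ft_force"]
print("r",np.hypot(*d),"ang",np.degrees(a),"Ftan(ccw+)",-F[0]*np.sin(a)+F[1]*np.cos(a),"Frad",F[0]*np.cos(a)+F[1]*np.sin(a))
goto((.4738,.139,.146),167)
E
python3 - <<'E'
import st
from h import *
arc(range(136,108,-2))
b=camera("side")[200:350,240:390,::-1]
cv2.imwrite("pics/turn2.png",cv2.resize(b,(600,600),interpolation=3))
E
```

```text
r 0.09385732411123758 ang 136.0796744347561 Ftan(ccw+) -3.86151159316687 Frad -7.908196597621162
clock 20.72 pos [0.4874 0.2541 0.1478] yaw 136.01 tilt [0.0037 0.0002] F [ 8.4 -2.7  0.3] g 0.2
off [-0.468 -0.615  0.011] rot [ 0.0013  0.002  -0.3443] rows 2.8
136 [ 0.008  0.001 -0.   ] [0.002 0.002 0.   ]
134 [0.007 0.023 0.   ] [0.002 0.002 0.022]
132 [0.006 0.045 0.   ] [0.002 0.002 0.045]
130 [0.004 0.067 0.   ] [0.002 0.002 0.067]
128 [0.001 0.089 0.   ] [0.002 0.001 0.089]
126 [-0.002  0.111  0.   ] [0.002 0.001 0.111]
124 [-0.006  0.133  0.   ] [0.002 0.001 0.133]
122 [-0.011  0.154  0.   ] [0.002 0.001 0.156]
120 [-0.017  0.175  0.001] [0.002 0.001 0.178]
118 [-0.023  0.197  0.001] [0.002 0.001 0.2  ]
116 [-0.031  0.217  0.001] [0.002 0.001 0.222]
114 [-0.039  0.238  0.001] [0.002 0.001 0.245]
112 [-0.047  0.258  0.001] [0.002 0.001 0.267]
110 [-0.057  0.278  0.001] [0.002 0.001 0.289]
```

View pics/turn2.png

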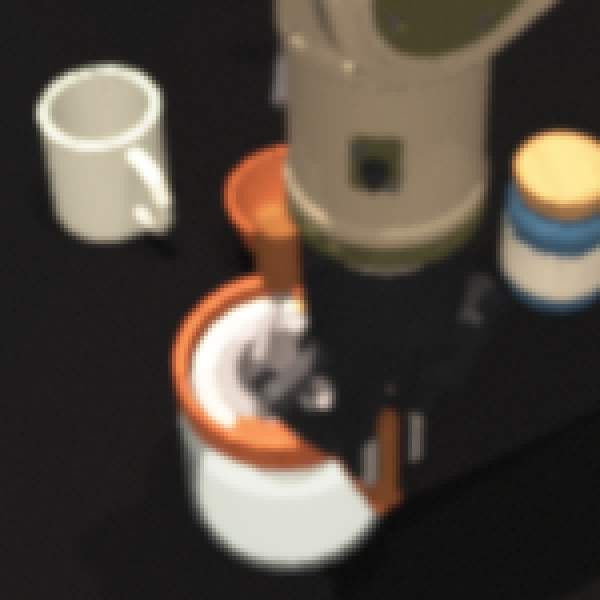

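Emit:
{"name": "move_arm", "arguments": {"steps": [{"offset": [-0.005,0.023,0],"delta_rot": [0,0,0.022]},{"offset": [-0.006,0.045,0],"delta_rot": [0,0,0.045]},{"offset": [-0.008,0.067,0],"delta_rot": [0,0,0.067]},{"offset": [-0.01,0.089,0],"delta_rot": [0,0,0.089]},{"offset": [-0.013,0.111,0],"delta_rot": [0,0,0.111]},{"offset": [-0.013,0.111,0],"delta_rot": [0,0,0.111]}]}}

```text
clock: 21.27
position: [0.4985, 0.2638, 0.1476]
ee_rot: [0.453, 0.891, -0.001, 0.001]
ft_force: [-1.6, -6.9, 8.3]
grip_width: 0.201
```

```bash
python3 st.py
```

```text
r 0.09369447195802681 ang 127.06801371405808 Ftan(ccw+) 5.438717411389109 Frad -4.495172153231462
clock 21.27 pos [0.4985 0.2638 0.1476] yaw 126.09 tilt [-0.     -0.0025] F [-1.6 -6.9  8.3] g 0.201
off [-0.575 -0.623  0.013] rot [-0.0014  0.0009 -0.4545] rows 3.1
```

Emit:
{"name": "move_arm", "arguments": {"steps": [{"offset": [-0.003,0.022,0],"delta_rot": [0,0,0.022]},{"offset": [-0.006,0.044,0],"delta_rot": [0,0,0.044]},{"offset": [-0.006,0.044,0],"delta_rot": [0,0,0.044]}]}}

```text
clock: 21.52
position: [0.4993, 0.2637, 0.147]
ee_rot: [0.484, 0.875, -0.008, -0.002]
ft_force: [-31.6, -25.8, 33.0]
grip_width: 0.2
```

```bash
python3 st.py
```

```text
r 0.09314198586107983 ang 126.72080805635947 Ftan(ccw+) 40.74185044318813 Frad -1.7627864703979768
clock 21.52 pos [0.4993 0.2637 0.147 ] yaw 122.13 tilt [-0.0112 -0.0115] F [-31.6 -25.8  33. ] g 0.2
off [-0.613 -0.586  0.018] rot [-0.0103 -0.0016 -0.4985] rows 3.1
```

Force has risen to about 41 N after 84.6° of travel, well past the click zone, so this is the stop. I'm easing off and releasing the post.

Emit:
{"name": "move_arm", "arguments": {"steps": [{"offset": [0.003,-0.02,0],"delta_rot": [0,0,-0.02]},{"offset": [0.006,-0.035,0],"delta_rot": [0,0,-0.035]},{"offset": [0.006,-0.035,0],"delta_rot": [0,0,-0.035]}]}}

```text
clock: 21.77
position: [0.4987, 0.2636, 0.1474]
ee_rot: [0.458, 0.889, -0.002, 0.001]
ft_force: [-5.9, -11.3, 11.6]
grip_width: 0.202
```

```bash
python3 st.py
```

```text
r 0.09349118541378654 ang 127.03514379967464 Ftan(ccw+) 11.483043305691096 Frad -5.438227251859802
clock 21.77 pos [0.4987 0.2636 0.1474] yaw 125.44 tilt [-0.0009 -0.0041] F [ -5.9 -11.3  11.6] g 0.202
off [-0.581 -0.617  0.013] rot [-0.0026  0.001  -0.4618] rows 3.0
```

Emit:
{"name": "move_arm", "arguments": {"steps": [{"offset": [0,0,0],"delta_rot": [0,0,0]},{"offset": [0,0,0],"delta_rot": [0,0,0]},{"offset": [0,0,0],"delta_rot": [0,0,0]},{"offset": [0,0,0],"delta_rot": [0,0,0]},{"offset": [0,0,0],"delta_rot": [0,0,0]},{"offset": [0,0,0],"delta_rot": [0,0,0]}], "hand": 0.1}}

```text
clock: 22.27
position: [0.4988, 0.2664, 0.147]
ee_rot: [0.458, 0.889, 0.0, -0.0]
ft_force: [0.7, 0.8, -0.0]
grip_width: 0.551
```

```bash
python3 st.py
```

```text
r 0.09566263860113021 ang 125.94581740677674 Ftan(ccw+) -1.069690290840142 Frad 0.2200130749378134
clock 22.27 pos [0.4988 0.2664 0.147 ] yaw 125.46 tilt [-0.0001  0.0001] F [ 0.7  0.8 -0. ] g 0.551
off [-0.595 -0.629  0.006] rot [-0.000e+00 -1.000e-04 -4.616e-01] rows 3.1
```

Emit:
{"name": "move_arm", "arguments": {"steps": [{"offset": [0,0,-0.05],"delta_rot": [0,0,0]},{"offset": [0,0,-0.15],"delta_rot": [0,0,0]},{"offset": [0,0,-0.3],"delta_rot": [0,0,0]},{"offset": [0,0,-0.5],"delta_rot": [0,0,0]},{"offset": [0,0,-0.7],"delta_rot": [0,0,0]},{"offset": [0,0,-0.9],"delta_rot": [0,0,0]},{"offset": [0,0,-1.0],"delta_rot": [0,0,0]},{"offset": [0,0,-1.0],"delta_rot": [0,0,0]}]}}

```text
clock: 22.93
position: [0.4999, 0.2674, 0.3016]
ee_rot: [0.458, 0.889, 0.002, 0.002]
ft_force: [0.6, -0.0, -0.2]
grip_width: 0.547
```

```bash
python3 - <<'E'
from h import *
goto((.42,.1,.297),100)
b=camera("side")[200:350,240:390,::-1];a=camera("top")[170:250,200:280,::-1]
cv2.imwrite("pics/e.png",np.hstack([cv2.resize(b,(400,400),interpolation=3),cv2.resize(a,(400,400),interpolation=3)]))
E
```

```text
clock 22.93 pos [0.4999 0.2674 0.3016] yaw 125.45 tilt [0.0057 0.0027] F [ 0.6 -0.  -0.2] g 0.547
off [-0.6   -1.081  0.025] rot [ 4.000e-03 -2.000e-04  2.828e-01] rows 4.4
```

View pics/e.png

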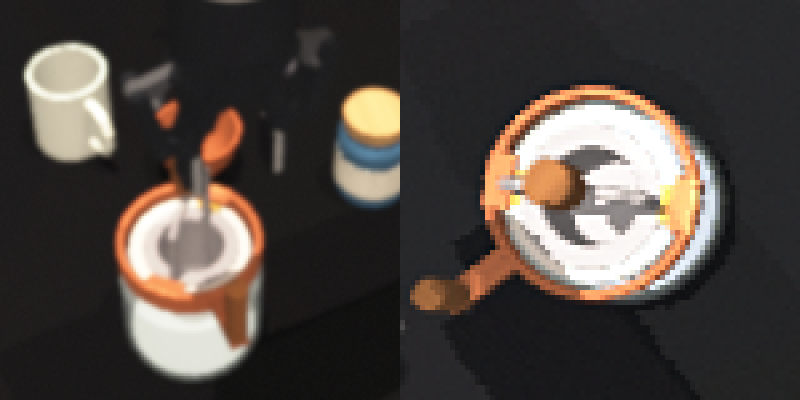

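```bash
python3 - <<'E'
from h import *
im=camera("top");a=im[175:240,195:275,::-1]
cv2.imwrite("pics/e2.png",cv2.resize(a,(800,650)[:2] if 0 else (720,585),interpolation=3))
cv2.imwrite("pics/e3.png",im[:,:,::-1])
u=lambda x,y:((x-400+.5)/5-.5+200,(y+.5)/5-.5+170)
print(atz("top",u(553,183),.232))
X=proj("top",(.555,.189,.1135));print(X)
for l,z in(("mug_mid",.045),("canister_mid",.05),("sugar_mid",.0275),("ring_knob",.155)):
  for d in place_of("top",l)[:1]:print(l,d["p"],atz("top",d["uv"],z))
E
```

```text
[0.55341203 0.18679817 0.232     ]
[238.3208755  208.47290601]
mug_mid 0.65 [ 0.74961305 -0.0135966   0.045     ]
canister_mid 0.6 [ 0.41453341 -0.00336617  0.05      ]
sugar_mid 0.72 [ 5.97316182e-01 -1.20574275e-04  2.75000000e-02]
ring_knob 0.75 [0.5025676  0.26135628 0.155     ]
```

View pics/e2.png

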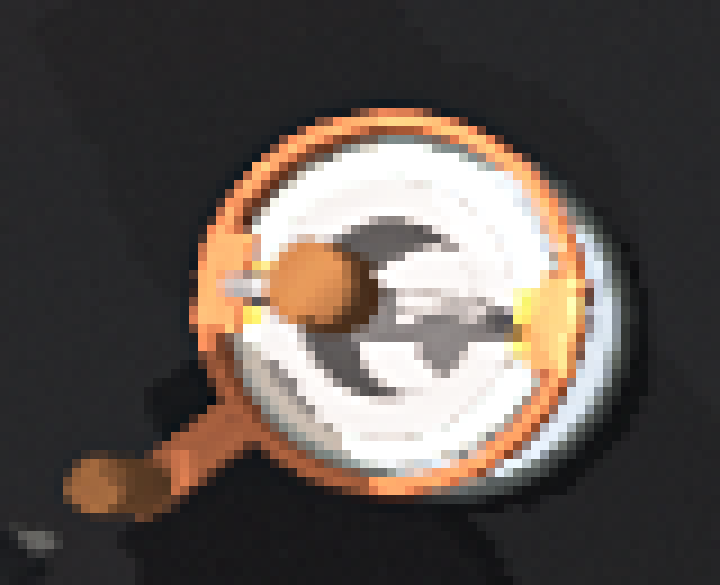

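View pics/e3.png

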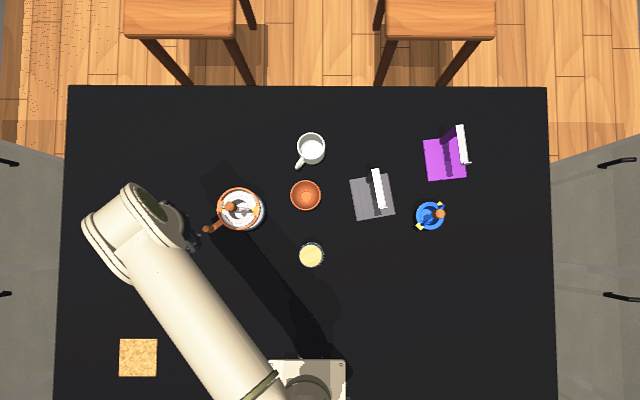

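The top view shows both claws centred over the brass ears (crop 250,285 and 540,315) and the knob upright over the jar's axis. The post is at (207,230), and the mug, canister and bowl are at their original pixels.

```bash
python3 -c "
from workcell import manip
print(manip.hand_in(), manip.get_obs()['clock'])"
```

```text
the job is handed in; nothing more can be done
the job is handed in; nothing more can be done
```

The steel filter basket is in the brew jar, the copper ring is turned clockwise against its stop, and the job was handed in at about 23 s of the 61 s allowed.

- **Lifting off the hook:** I raised the basket 39 mm and took it out towards the stand's -x. The wrist force stayed at about its weight (3–5 N).
- **Seating:** I lowered it until it touched the rim at the expected height (tool at 0.205 m, about 7 N), then let go. Afterwards the knob stood upright within 2–4 mm of the jar's axis.
- **Locking:** The post turned 84.6° to a hard stop. At the stop it briefly pushed back with about 41 N sideways (52 N in all), through the fingers and within the 120 N wrist limit. I eased off before letting go.
- **Final checks:** In the last top picture both claws lie over the ears, and the gripper is clear of everything.
- **Mug, canister and sugar bowl:** They are at the same pixels as at the start. The network's later estimates for the mug and canister were about 10–15 mm off its first ones, but the pictures show no shift, so I put that down to network noise.
- **Not seen directly:** The ring's starting angle couldn't be seen, so I aligned the ears to the middle of its possible range. The stop position suggests they are within about 4° of ideal. I did not register the click separately; I inferred the locked position from the stop.

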